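# Clip the fly box onto the bench snap hook

### The arm

A 6-joint arm with a two-finger parallel gripper is mounted at the origin on the work surface. World frame = base frame: x ahead of the robot, y to its left, z up, the work surface at z = 0. Lengths are in m, angles in degrees, forces in N, time in s.
With the tool pointing down it reaches from about 0.3 to 1 m from the base axis. Payload 5.1 kg.
Tool frame: the origin (TCP) lies midway between the tips of the shut fingers; the grasp point (between the pads) lies 19 mm behind it; y points along the fingers, z is the direction in which the jaws open and shut, and the axes are right-handed (so a half turn about y gives the same grasp; the last joint's range is limited). The gripper opens to 95 mm and grips with 3 to 60 N. Pads are 20 mm wide; open, the fingers measure 119 mm over their backs; the gripper's body (75 mm by 180 mm) begins 59 mm behind the grasp point.
Start: joints at [-81.165, 7.093, 94.555, -0, 78.352, -4.733], TCP at [0.152, -0.632, 0.215] pointing down, gripper open.
Joint ranges: [-149.61, 149.61], [-58.7, 133.49], [1.44, 155.28], [-77.14, 257.14], [18.33, 153.61], [-166.67, 166.67]. Speed limits (degrees/s): [147.25, 147.25, 180, 180, 180, 180].

### API

Orientations are given as a 3x3 rotation matrix whose columns are the frame's x, y, z axes.
In Python, from bench import ctrl gives the robot as it stands. The module is installed in compiled form; this text tells all that it offers.
- The arm moves only by the tool jog_arm, never from a script. Its argument "series" is a list of rows, each an object with "rot": the turn, a rotation vector about the tool's x, y, z as a fraction of full scale, a list of three; "translation": the shift along the tool's x, y, z as a fraction of full scale, a list of three; "grip": the finger opening in mm, from 0 to 95.1. A call has exactly 5 rows; each row is the pose to reach, as a shift and turn from the pose commanded when the call began, along the tool's axes at that moment, turning the shorter way round; what a row does not reach only later rows make up. Full scale, the value 1, is 0.4 m for a shift and 2 pi rad for a turn. A row lasts 1/10 s, in which the tool goes at most 50 mm and 8.59 degrees, less where a joint would pass 70% of its speed; a pose out of reach is approached as far as the arm can. A call with a number of a shift or a turn outside -1 to 1 is refused whole. A call with a gripper value outside its range is refused whole. The fingers move at their own pace and stop on an object; the grip force is fixed at half the most. Time passes only in rows, so rows that repeat a pose let the fingers close, or fill a call up. It gives the time, the measured TCP pose, the force and the opening at its end, in the units of the state.
- ctrl.observe(): the state, without advancing time (a new reading comes with each control period).
- ctrl.capture(name): name is "scene" or "top" or "wrist"; returns a dict with "pixels" (420x560x3 uint8, blue, green, red), "depth" (420x560 float32, m along the optical axis (not along the pixel's ray), 0 where there is no reading), "mtx" (3x3 intrinsics, pixels), "dist_coeffs" ([k1, k2, p1, p2, k3] as OpenCV has them; the pictures are not rectified), "R" (3x3) and "t" (3): a world point X has camera coordinates R X + t. Camera axes: x right, y down, z forward; pixel columns grow to the right and rows downward; lengths in m; the calibration is good to about 2 mm. A picture is of the moment at which its call begins.
- ctrl.finish_job(): hands the job in, once; it reports no verdict.
The state is a dict: "clock": time; "joint_pos": joint angles; "dq": joint speeds; "tau": joint torques, N m; "ee_pos": TCP position; "tcp_rot": TCP orientation; "wrist_force": force on the tool from outside, world axes, zero at the start; "ft_torque": the same for the moment, N m; "gripper_width": opening from 0.0 (shut) to 1.0 (fully open).
Only numpy, scipy, OpenCV 4.12 (cv2) and the standard library are available. Lean on these libraries where they do the work, as an engineer would, in place of code of your own. Each camera call takes 0.05 s, during which the arm holds its last target.

### The job

Pick up the orange fly box by its metal bail and press the bail's crossbar down on the red sprung gate of the brass snap hook, close behind the hook's nose, until the bar slips past the gate and the gate snaps shut over it. Feel for the hook (its height on the post is set by hand and not known exactly) and press gently, never with more than about 12 N. Then let go, leaving the box hanging upright and still from the hook, with the other things on the bench left alone.

Things in the scene. Friction and masses are not known exactly. Their poses are not given: they have to be found in the camera images.
- fly_box: Orange hard plastic fly box, 34 mm (x) by 84 mm (y) by 70 mm high, black band and latches, 0.14 to 0.28 kg, standing upright, a rigid aluminium bail on its top. Origin: centre of its underside, z up.
- bail_bar (a point): Centre of the bail's round crossbar (along y, 6 mm thick), 144 mm above the box's underside, 74 mm above its top; axes of the box. Two upright flat legs carry its ends: 5 mm thick in y, 10 mm wide in x, outer faces 50 mm apart, 40 mm free between them. Pinch the legs across y from above, just below the bar: the hook then has room between the fingers.
- hook_stand: Fixed stand: dark base plate 130 by 100 by 12 mm, steel post 18 mm thick. Origin: on the table at the post's foot. Its -x axis is the way in which arm and hook reach out. A clamp on the post holds the arm, a steel leaf 220 mm up; under load the arm is sprung and damped: the hook sinks by a fraction of a mm per newton and comes back.
- hook_seat (a point): Nominal place of the bar's centre at the bottom of the hook's bend: 110 mm from the post, 200 mm up. It is a mark fixed to the stand: the clamp is set by hand, so the true hook is up to 10 mm higher or lower, to be found by touch; x and y are right. Axes of the stand (x to the post, y across the hook, z up); the hook lies in its x-z plane, mouth up.
- gate_tip (a point): Nominal middle of the shut gate's free end: 10 mm to -x of hook_seat and 22 mm up (the same 10 mm of doubt in height). Also fixed to the stand. The bail must come over the nose from the -x side, bar along y, with the hook reaching through it, then down on the gate with the bar's centre 4 to 9 mm from the nose's inner face; farther back it jams.
- hook_nose (a point): Nominal top of the hook's nose, 29 mm above hook_seat (same doubt in height; fixed to the stand), 16.5 mm to its -x. The hook is 7 mm round brass bar: nose inner face 13 mm, outer face 20 mm to -x of hook_seat, back inner face 14 mm to +x, underside of the bend 10 mm below hook_seat, arm 20 mm above it.
- gate (a joint): Angle of the red sprung gate, 24 mm long, 4 mm thick: 0 shut, up to 1.25 rad pushed down and in. Hinged 14 mm to +x of hook_seat, 22 mm up; free end 3 mm short of the nose; cannot swing outward. A bar close behind the nose slips past once the free end is some 12 to 18 mm down (0.5 to 0.85 rad). The push rises to some 7 to 10 N, more nearer the hinge.
- spare_box: Bystander: green fly box of the same size without a bail; 70 mm high.
- spool_green: Bystander: thread spool, green, 28 mm wide, 32 mm high.
- spool_red: Bystander: thread spool, red, 28 mm wide, 32 mm high.
- varnish: Bystander: small varnish jar, 36 mm wide, 65 mm high.
- mug: Bystander: blue mug, 80 mm wide, 90 mm high.
Mind the look-alikes: they are no part of the job. Of the things that look like the fly_box, the middle-sized one is meant.

How it is judged:
By the outcome, as a careful person would: the job done as asked, in the order asked, and still so for the second after the job is handed in, with the robot touching nothing.
It also fails if it takes over 61 s, if anything falls off the work surface, if the arm or the gripper's body presses on something with over 40 N, if the wrist force passes 120 N, or if a joint passes its speed limit or range.

## Working session

There is one attempt and no reset: what is moved stays moved. The work goes in short steps, Python scripts to look and compute and a tool call to move; the robot and the scene stay as the last step left them, time stands still between calls to the robot, and variables do not carry over. Pictures are saved under pics/ and viewed, and the job is handed in when it is done.

Besides the shell and the picture viewer there is one more tool, called after ">>>" as name([rows], argument=value, ...), one row to a line, values as JSON. jog_arm: Moves the arm, as the interface text tells. Its arguments: {"type":"object","properties":{"series":{"type":"array","items":{"type":"object","properties":{"rot":{"type":"array","items":{"type":"number","minimum":-1,"maximum":1}},"translation":{"type":"array","items":{"type":"number","minimum":-1,"maximum":1}},"grip":{"type":"number"}}}}},"required":["series"]}

```bash
mkdir -p pics
cat > h.py <<'E'
import numpy as np, cv2
from bench import ctrl
def snap(cam,name):
    c=ctrl.capture(cam); cv2.imwrite('pics/'+name+'.png',c['pixels']); np.savez('pics/'+name+'.npz',**{k:np.array(v) for k,v in c.items()}); return c
def pts(c):
    d=np.array(c['depth']); h,w=d.shape
    u,v=np.meshgrid(np.arange(w),np.arange(h))
    p=cv2.undistortPoints(np.stack([u,v],-1).reshape(-1,1,2).astype(np.float64),np.array(c['mtx']),np.array(c['dist_coeffs'])).reshape(h,w,2)
    X=np.dstack([p[...,0]*d,p[...,1]*d,d])
    return (X-np.array(c['t']).ravel())@np.array(c['R'])
def proj(c,P):
    r=cv2.Rodrigues(np.array(c['R']))[0]
    return cv2.projectPoints(np.atleast_2d(np.array(P,float)),r,np.array(c['t'],float),np.array(c['mtx']),np.array(c['dist_coeffs']))[0].reshape(-1,2)
E
python3 - <<'E'
from h import *
snap('scene','s0');snap('top','t0')
s=ctrl.observe(); print({k:np.round(v,4).tolist() for k,v in s.items()})
E
```

```text
{'clock': 0.1, 'joint_pos': [-81.1671, 7.1289, 94.6253, 0.0001, 78.3509, -4.7333], 'dq': [-0.0552, -0.0532, -0.0871, 0.0577, 0.0118, 0.078], 'tau': [0.0001, -41.8881, -36.1096, 0.0776, 0.0461, -0.0001], 'ee_pos': [0.1523, -0.6313, 0.2135], 'tcp_rot': [[-0.9721, -0.0003, 0.2346], [-0.2346, 0.0018, -0.9721], [-0.0002, -1.0, -0.0018]], 'wrist_force': [0.1823, -0.3376, -0.2615], 'ft_torque': [-0.0099, 0.0135, 0.0175], 'gripper_width': 1.0011}
```

View pics/s0.png

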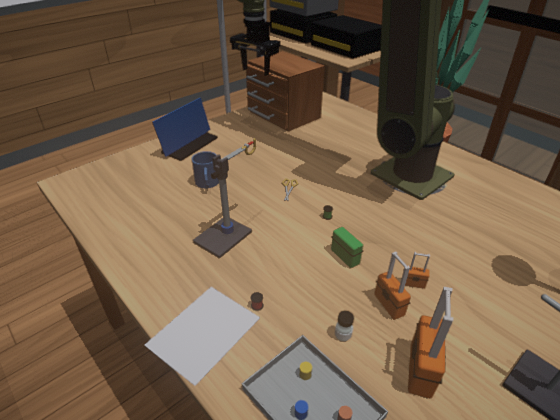

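View pics/t0.png

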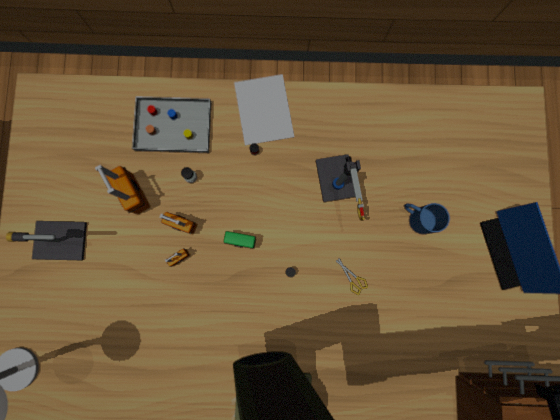

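The scene shows three orange boxes. The middle one is at scene (393,290) and top (178,221). The stand is at scene (223,225) and top (338,180), with the hook at scene (250,147) and top (362,210).

```bash
python3 - <<'E'
from h import *
for n,boxes in (('t0',dict(box=(155,205,205,240),stand=(310,145,380,225),bigbox=(90,155,150,220),small=(160,245,195,270),spare=(220,228,260,252),vial=(178,163,200,185),)),('s0',dict(box=(370,245,415,320),hook=(195,135,262,255)))):
    c=dict(np.load(f'pics/{n}.npz')); P=pts(c); d=c['depth']
    print(n,'cam pos',(-c['R'].T@c['t'].ravel()).round(3),'f',c['mtx'][0,0].round(1))
    hsv=cv2.cvtColor(c['pixels'],cv2.COLOR_BGR2HSV)
    for k,(x0,y0,x1,y1) in boxes.items():
        p=P[y0:y1,x0:x1].reshape(-1,3); m=(p[:,2]>0.02)&(d[y0:y1,x0:x1].ravel()>0)
        q=p[m]; print(k,len(q),q.min(0).round(3),q.max(0).round(3))
        for lo in np.arange(0,0.28,0.02):
            s=q[(q[:,2]>=lo)&(q[:,2]<lo+0.02)]
            if len(s)>3:
                r=cv2.minAreaRect((s[:,:2]*1000).astype(np.float32)); print('  z',lo.round(2),len(s),s.mean(0).round(4),np.round(r[0],1),np.round(r[1],1),round(r[2],1))
E
python3 - <<'E'
import cv2
a=cv2.imread('pics/t0.png');b=cv2.imread('pics/s0.png')
x=cv2.resize(a[140:280,150:390],None,fx=3.3,fy=3.3,interpolation=2);cv2.imwrite('pics/t0z.png',x)
x=cv2.resize(b[120:270,180:440],None,fx=3,fy=3,interpolation=2);cv2.imwrite('pics/s0z.png',x)
E
```

```text
t0 cam pos [0.406 0.011 1.131] f 389.9
box 447 [0.476 0.231 0.021] [0.531 0.32  0.15 ]
  z 0.02 13 [0.4907 0.2354 0.0287] [490.9 235.2] [ 1.9 30. ] 69.8
  z 0.04 46 [0.4972 0.255  0.0505] [504.4 274. ] [84.8 39.2] 69.6
  z 0.06 301 [0.503  0.2703 0.0683] [504.2 273.9] [83.7 33.8] 70.5
  z 0.08 10 [0.5019 0.268  0.0914] [503.1 272.2] [46.5  9.4] 69.7
  z 0.1 9 [0.4991 0.2607 0.1105] [503.7 272.5] [46.7  9.1] 69.8
  z 0.12 13 [0.5004 0.264  0.1315] [503.7 272.3] [45.4  9. ] 70.9
  z 0.14 55 [0.5044 0.2742 0.1452] [504.7 273.7] [49.9  8.8] 70.9
stand 646 [ 0.505 -0.199  0.021] [ 0.66  -0.156  0.244]
  z 0.02 59 [ 0.6273 -0.1693  0.0305] [ 629.  -170.6] [29.2 23.8] 50.8
  z 0.04 10 [ 0.627  -0.1684  0.0502] [ 627.  -169.4] [16.2  4.6] 55.1
  z 0.06 13 [ 0.6274 -0.169   0.0691] [ 628.2 -169.8] [17.6  7.5] 50.2
  z 0.08 14 [ 0.6268 -0.1684  0.0902] [ 628.  -168.1] [15.8  4.7] 37.3
  z 0.1 11 [ 0.627  -0.1681  0.1094] [ 627.3 -168.4] [15.   5.1] 48.2
  z 0.12 15 [ 0.6267 -0.1688  0.13  ] [ 628.3 -168.5] [16.7  5.8] 39.6
  z 0.14 14 [ 0.6275 -0.1682  0.1497] [ 627.3 -168.7] [16.3  5.6] 48.1

[... 2666 characters left out ...]
.5552 -0.378   0.07  ] [ 587.8 -315.3] [320.8  62.9] 63.7
  z 0.08 194 [ 0.5575 -0.3616  0.0874] [ 586.4 -315.1] [321.5  66.2] 62.4
  z 0.1 45 [ 0.6376 -0.1656  0.1107] [ 636.6 -165.9] [10.6 17.6] 61.0
  z 0.12 44 [ 0.6371 -0.1658  0.1307] [ 636.9 -166.4] [ 9.1 17.7] 54.4
  z 0.14 47 [ 0.6369 -0.1655  0.1507] [ 637.7 -165.7] [11.9 16.6] 52.6
  z 0.16 44 [ 0.637  -0.1662  0.1695] [ 636.1 -165.7] [11.2 18.3] 67.0
  z 0.18 55 [ 0.6385 -0.1624  0.191 ] [ 643.  -165.6] [14.1 39.6] 72.5
  z 0.2 165 [ 0.6146 -0.1695  0.2104] [ 586.1 -174.2] [157.9  32.8] 5.2
  z 0.22 288 [ 0.5966 -0.1761  0.2311] [ 577.3 -175.1] [141.9  32.7] 5.8
  z 0.24 41 [ 0.6346 -0.1702  0.2423] [ 633.3 -169.7] [22.8 31.8] 7.6
```

View pics/t0z.png

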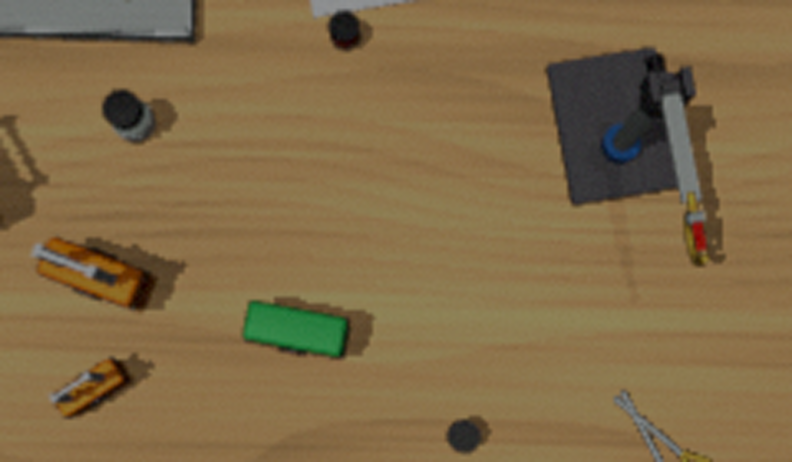

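View pics/s0z.png

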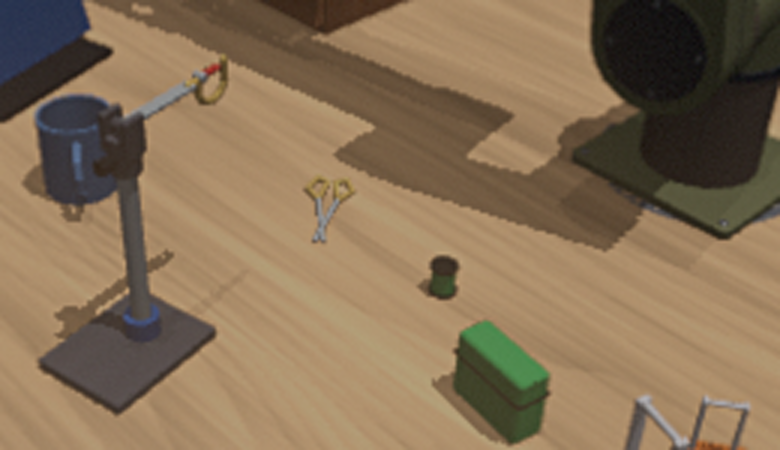

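Run:
```python
from h import *
for n,(x0,y0,x1,y1) in (('t0',(310,145,385,225)),('s0',(190,130,262,255))):
    c=dict(np.load(f'pics/{n}.npz')); P=pts(c); hsv=cv2.cvtColor(c['pixels'],cv2.COLOR_BGR2HSV)
    p=P[y0:y1,x0:x1].reshape(-1,3); h=hsv[y0:y1,x0:x1].reshape(-1,3)
    pl=p[(abs(p[:,2]-0.012)<0.004)&(h[:,2]<75)&(p[:,1]>-.26)]
    r=cv2.minAreaRect((pl[:,:2]*1000).astype(np.float32)); print(n,'plate',len(pl),np.round(r[0],1),np.round(r[1],1),round(r[2],2),pl.mean(0))
    for a,b in ((.5,.62),):
        arm=p[(p[:,2]>.2)&(p[:,0]>a)&(p[:,0]<b)&(p[:,1]>-.24)]
        l=cv2.fitLine((arm[:,:2]).astype(np.float32),cv2.DIST_HUBER,0,.001,.001).ravel(); print('arm',len(arm),l, np.degrees(np.arctan2(l[1],l[0])))
        for xx in np.arange(.49,.66,.01):
            s=arm[(arm[:,0]>=xx)&(arm[:,0]<xx+.01)]
            if len(s): print(xx.round(3),len(s),'y',s[:,1].mean().round(4),s[:,1].min().round(4),s[:,1].max().round(4),'z',s[:,2].min().round(4),np.median(s[:,2]).round(4),s[:,2].max().round(4))
    # red gate, yellow
    red=p[((h[:,0]<8)|(h[:,0]>172))&(h[:,1]>140)&(p[:,2]>.19)]; print('red',len(red),red.mean(0).round(4),red.min(0).round(4),red.max(0).round(4))
```

```text
t0 plate 1047 [ 651.1 -166.8] [128.8  95.8] 11.27 [ 0.6490779  -0.16258487  0.01128973]
arm 310 [ 0.9801114   0.19844788  0.5572665  -0.18615784] 11.44621
0.5 12 y -0.1953 -0.1985 -0.1933 z 0.2145 0.2308 0.2396
0.51 19 y -0.1947 -0.1978 -0.1918 z 0.2036 0.21 0.2356
0.52 28 y -0.193 -0.1972 -0.1897 z 0.2022 0.2317 0.2367
0.53 31 y -0.1908 -0.1971 -0.1854 z 0.2041 0.2325 0.2363
0.54 18 y -0.1885 -0.1948 -0.182 z 0.2126 0.2315 0.2347
0.55 25 y -0.1876 -0.1952 -0.1812 z 0.2275 0.2308 0.2338
0.56 28 y -0.1856 -0.1932 -0.1788 z 0.2275 0.2306 0.2334
0.57 28 y -0.1837 -0.1913 -0.1767 z 0.2264 0.2295 0.2335
0.58 27 y -0.1819 -0.1885 -0.1746 z 0.2268 0.23 0.2364
0.59 25 y -0.1801 -0.1861 -0.1721 z 0.2282 0.2305 0.233
0.6 24 y -0.1781 -0.1843 -0.172 z 0.2278 0.2307 0.2328
0.61 45 y -0.1713 -0.1837 -0.1585 z 0.2025 0.2301 0.2402
red 27 [ 0.5247 -0.1938  0.2328] [ 0.5155 -0.1977  0.2275] [ 0.5349 -0.1899  0.2367]
s0 plate 115 [ 658.9 -162.9] [119.9  99.4] 12.45 [ 0.65930595 -0.16559151  0.01139995]
arm 198 [ 0.982624    0.18560725  0.5560146  -0.18422866] 10.696538
0.5 9 y -0.1928 -0.196 -0.1911 z 0.2137 0.2263 0.2393
0.51 31 y -0.1935 -0.1973 -0.1891 z 0.2065 0.2214 0.2381
0.52 18 y -0.1898 -0.1934 -0.1869 z 0.2025 0.2215 0.2366
0.53 18 y -0.1883 -0.1955 -0.1827 z 0.2036 0.2302 0.2359
0.54 26 y -0.1872 -0.1951 -0.1839 z 0.2111 0.2301 0.238
0.55 15 y -0.1844 -0.1923 -0.179 z 0.2289 0.2319 0.2351
0.56 13 y -0.1828 -0.1911 -0.1767 z 0.2295 0.2318 0.2335
0.57 14 y -0.1814 -0.191 -0.1756 z 0.23 0.2323 0.2337
0.58 17 y -0.18 -0.1878 -0.174 z 0.2278 0.2323 0.2334
0.59 14 y -0.1777 -0.1863 -0.1704 z 0.2292 0.2319 0.2331
0.6 15 y -0.176 -0.1831 -0.1697 z 0.228 0.232 0.2342
0.61 8 y -0.1719 -0.1823 -0.1592 z 0.2111 0.2324 0.2335
red 10 [ 0.526  -0.1898  0.2341] [ 0.5168 -0.1938  0.2329] [ 0.532  -0.1869  0.2359]
```

```bash
cat >> h.py <<'E'
from scipy.spatial.transform import Rotation as Ro
def Rt(zdeg,pitch=0):
    a=np.radians(zdeg); z=np.array([np.cos(a),np.sin(a),0]); y=np.array([0,0,-1.]); return np.stack([np.cross(y,z),y,z],1)
def plan(p,R=None):
    s=ctrl.observe(); p0=np.array(s['ee_pos']);R0=np.array(s['tcp_rot']);R=R0 if R is None else R
    d=R0.T@(np.array(p)-p0); r=Ro.from_matrix(R0.T@R).as_rotvec()
    print('t',round(s['clock'],2),'pos',p0.round(4),'zdeg',np.degrees(np.arctan2(R0[1,2],R0[0,2])).round(2),'F',np.round(s['wrist_force'],1),'w',round(s['gripper_width'],3))
    print('dist',np.linalg.norm(d).round(4),'translation',(d/.4).round(4),'rot',(r/2/np.pi).round(4))
E
python3 -c "
from h import *
plan([.152,-.632,.32],Rt(-109.5)); plan([.30,-.25,.32]);plan([.47,.17,.32])"
```

```text
t 0.1 pos [ 0.1523 -0.6313  0.2135] zdeg -76.43 F [ 0.2 -0.3 -0.3] w 1.001
dist 0.1065 translation [ 0.0012 -0.2662  0.001 ] rot [0.0003 0.0919 0.0001]
t 0.1 pos [ 0.1523 -0.6313  0.2135] zdeg -76.43 F [ 0.2 -0.3 -0.3] w 1.001
dist 0.4225 translation [-0.5825 -0.2646 -0.8406] rot [0. 0. 0.]
t 0.1 pos [ 0.1523 -0.6313  0.2135] zdeg -76.43 F [ 0.2 -0.3 -0.3] w 1.001
dist 0.8685 translation [-1.2419 -0.2628 -1.7616] rot [0. 0. 0.]
```

>>> jog_arm([
  {"translation": [-0.03,-0.1,-0.04],"rot": [0,0.02,0],"grip": 95},
  {"translation": [-0.1,-0.17,-0.12],"rot": [0,0.04,0],"grip": 95},
  {"translation": [-0.17,-0.23,-0.22],"rot": [0,0.06,0],"grip": 95},
  {"translation": [-0.24,-0.265,-0.32],"rot": [0,0.08,0],"grip": 95},
  {"translation": [-0.31,-0.265,-0.42],"rot": [0,0.092,0],"grip": 95},
])

```text
clock: 0.6
ee_pos: [0.2325, -0.4429, 0.3229]
tcp_rot: [[-0.941, 0.002, -0.339], [0.339, -0.003, -0.941], [-0.003, -1.0, 0.003]]
wrist_force: [1.5, 0.4, -0.4]
gripper_width: 0.998
```

```bash
python3 -c "
from h import *
plan([.30,-.25,.32],Rt(-109.5));plan([.47,.17,.32],Rt(-109.5))"
```

```text
t 0.6 pos [ 0.2325 -0.4429  0.3229] zdeg -109.83 F [ 1.5  0.4 -0.4] w 0.998
dist 0.2044 translation [ 0.0049  0.0058 -0.511 ] rot [-0.0004 -0.0009 -0.0004]
t 0.6 pos [ 0.2325 -0.4429  0.3229] zdeg -109.83 F [ 1.5  0.4 -0.4] w 0.998
dist 0.6574 translation [-0.0388  0.0028 -1.6429] rot [-0.0004 -0.0009 -0.0004]
```

>>> jog_arm([
  {"translation": [0,0,-0.12],"rot": [0,0,0],"grip": 95},
  {"translation": [0,0,-0.24],"rot": [0,0,0],"grip": 95},
  {"translation": [0,0,-0.36],"rot": [0,0,0],"grip": 95},
  {"translation": [0,0,-0.48],"rot": [0,0,0],"grip": 95},
  {"translation": [0,0,-0.6],"rot": [0,0,0],"grip": 95},
])

```text
clock: 1.1
ee_pos: [0.3122, -0.2157, 0.3201]
tcp_rot: [[-0.942, 0.0, -0.336], [0.336, 0.0, -0.942], [-0.0, -1.0, -0.0]]
wrist_force: [1.2, 0.3, 0.1]
gripper_width: 0.997
```

>>> jog_arm([
  {"translation": [0,0,-0.12],"rot": [0,0,0],"grip": 95},
  {"translation": [0,0,-0.24],"rot": [0,0,0],"grip": 95},
  {"translation": [0,0,-0.36],"rot": [0,0,0],"grip": 95},
  {"translation": [-0.02,0,-0.48],"rot": [0,0,0],"grip": 95},
  {"translation": [-0.04,0,-0.6],"rot": [0,0,0],"grip": 95},
])

```text
clock: 1.6
ee_pos: [0.4078, 0.0053, 0.3205]
tcp_rot: [[-0.942, 0.001, -0.334], [0.334, -0.0, -0.942], [-0.001, -1.0, 0.0]]
wrist_force: [1.2, -0.8, -0.5]
gripper_width: 1.0
```

```bash
python3 -c "
from h import *
plan([.49,.23,.28],Rt(-109.5))"
```

```text
t 1.6 pos [0.4078 0.0053 0.3205] zdeg -109.53 F [ 1.2 -0.8 -0.5] w 1.0
dist 0.2426 translation [-0.0059  0.1012 -0.5981] rot [-0.     -0.0001 -0.0002]
```

>>> jog_arm([
  {"translation": [0,0,-0.12],"rot": [0,0,0],"grip": 95},
  {"translation": [0,0,-0.24],"rot": [0,0,0],"grip": 95},
  {"translation": [0,0,-0.36],"rot": [0,0,0],"grip": 95},
  {"translation": [0,0,-0.48],"rot": [0,0,0],"grip": 95},
  {"translation": [0,0,-0.53],"rot": [0,0,0],"grip": 95},
])

```text
clock: 2.1
ee_pos: [0.4786, 0.2063, 0.3194]
tcp_rot: [[-0.944, -0.002, -0.331], [0.331, 0.0, -0.944], [0.002, -1.0, 0.0]]
wrist_force: [0.2, -1.2, 0.1]
gripper_width: 0.998
```

```bash
python3 -c "
from h import *
snap('wrist','w1')
plan([.5055,.2745,.28],Rt(-109.5))"
```

```text
t 2.15 pos [0.4789 0.2073 0.3191] zdeg -109.3 F [-0.9 -0.3 -0.7] w 0.999
dist 0.0822 translation [-0.0074  0.0979 -0.1805] rot [0.0001 0.0005 0.0004]
```

View pics/w1.png

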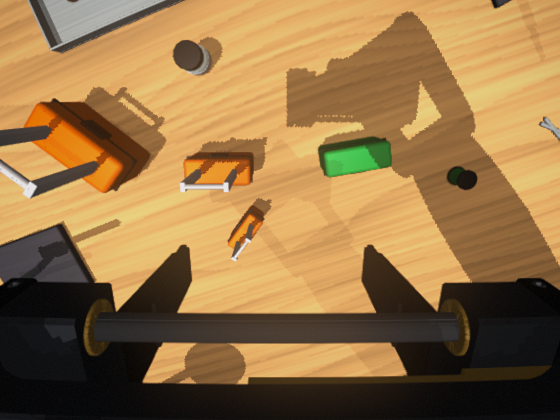

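The wrist view shows the middle box at (217,170), with its bail bar from (183,188) to (228,188). The big box is at (85,145) and the small one at (245,235).

```bash
cat > bail.py <<'E'
from h import *
def bail(n,lo,hi,c0,rad=.06):
    c=dict(np.load(f'pics/{n}.npz')); P=pts(c).reshape(-1,3)
    m=(c['depth'].ravel()>0)&(P[:,2]>lo)&(P[:,2]<hi)&(np.hypot(P[:,0]-c0[0],P[:,1]-c0[1])<rad)
    q=P[m]; r=cv2.minAreaRect((q[:,:2]*1000).astype(np.float32)); print(n,len(q),q.mean(0).round(4),'rect',np.round(r[0],1),np.round(r[1],1),round(r[2],2),'zmax',q[:,2].max().round(4))
E
python3 -c "
from bail import *
c=dict(np.load('pics/w1.npz'));print('cam',(-c['R'].T@c['t'].ravel()).round(3),c['R'][2].round(3))
for n in ('w1','t0','s0'):
  bail(n,.135,.16,(.505,.2745)); bail(n,.08,.13,(.505,.2745)); bail(n,.06,.075,(.505,.2745))"
```

```text
cam [0.559 0.179 0.488] [-0.282  0.098 -0.954]
w1 355 [0.5061 0.2771 0.1448] rect [505.7 277. ] [50.3 10.4] 70.57 zmax 0.1483
w1 206 [0.5083 0.2782 0.1046] rect [506.  276.9] [50.7 10.3] 70.08 zmax 0.1299
w1 1472 [0.5077 0.273  0.0682] rect [507.  276.9] [84.2 33.2] 69.37 zmax 0.0746
t0 59 [0.5042 0.274  0.1447] rect [504.  273.9] [49.8  9.4] 69.72 zmax 0.1505
t0 24 [0.5003 0.2636 0.1055] rect [503.4 272.4] [47.1  9.4] 70.15 zmax 0.1281
t0 295 [0.5031 0.2706 0.0681] rect [504.2 273.9] [83.7 33.8] 70.48 zmax 0.0737
s0 104 [0.5082 0.2786 0.1443] rect [506.9 276.5] [52.5 10.9] 70.43 zmax 0.1486
s0 170 [0.5082 0.278  0.1056] rect [507.1 276.9] [53.3 12.7] 69.44 zmax 0.1297
s0 463 [0.5126 0.2804 0.0687] rect [507.7 277.1] [83.5 36.2] 72.18 zmax 0.075
```

```bash
python3 -c "
from h import *
plan([.5058,.2768,.215],Rt(-109.9))"
```

```text
t 2.15 pos [0.4789 0.2073 0.3191] zdeg -109.3 F [-0.9 -0.3 -0.7] w 0.999
dist 0.1281 translation [-0.0065  0.2604 -0.1861] rot [0.0001 0.0017 0.0004]
```

>>> jog_arm([
  {"translation": [-0.002,0.05,-0.08],"rot": [0,0.001,0],"grip": 95},
  {"translation": [-0.005,0.13,-0.15],"rot": [0,0.001,0],"grip": 95},
  {"translation": [-0.006,0.2,-0.185],"rot": [0,0.001,0],"grip": 95},
  {"translation": [-0.006,0.26,-0.185],"rot": [0,0.001,0],"grip": 95},
  {"translation": [-0.006,0.26,-0.185],"rot": [0,0.001,0],"grip": 95},
])

```text
clock: 2.65
ee_pos: [0.503, 0.2707, 0.2113]
tcp_rot: [[-0.94, -0.009, -0.34], [0.34, -0.004, -0.94], [0.007, -1.0, 0.007]]
wrist_force: [-0.5, -0.5, -0.6]
gripper_width: 0.999
```

```bash
python3 -c "
from bail import *
snap('wrist','w2'); bail('w2',.135,.16,(.505,.2745)); bail('w2',.08,.13,(.505,.2745)); bail('w2',.06,.075,(.505,.2745))
plan([.5058,.2768,.112],Rt(-109.9))"
```

```text
w2 692 [0.5064 0.2769 0.1448] rect [505.7 277. ] [49.8 10.5] 70.76 zmax 0.1478
w2 298 [0.5093 0.2777 0.1063] rect [505.7 276.9] [50.1 10.5] 71.02 zmax 0.13
w2 2742 [0.508  0.2758 0.0682] rect [505.5 277. ] [84.1 34.4] 70.56 zmax 0.0748
t 2.7 pos [0.5043 0.271  0.2142] zdeg -109.92 F [-0.4 -0.1  0.8] w 1.003
dist 0.1023 translation [ 0.0004  0.2554 -0.0158] rot [-0.0006 -0.0001  0.0006]
```

View pics/w2.png

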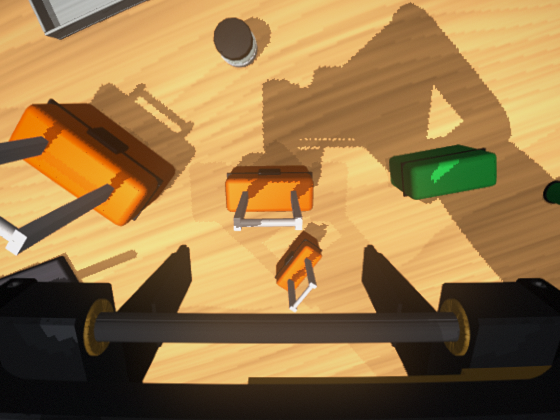

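The bail bar runs from (236,226) to (299,224), between the fingers. The three wrist fits agree, so I'll descend.

>>> jog_arm([
  {"translation": [0,0.06,-0.014],"rot": [0,0,0],"grip": 95},
  {"translation": [0,0.13,-0.014],"rot": [0,0,0],"grip": 95},
  {"translation": [0,0.19,-0.014],"rot": [0,0,0],"grip": 95},
  {"translation": [0,0.25,-0.014],"rot": [0,0,0],"grip": 95},
  {"translation": [0,0.25,-0.014],"rot": [0,0,0],"grip": 95},
])

```text
clock: 3.2
ee_pos: [0.5061, 0.2759, 0.1147]
tcp_rot: [[-0.94, -0.004, -0.341], [0.341, -0.002, -0.94], [0.003, -1.0, 0.003]]
wrist_force: [-0.5, 0.0, -1.9]
gripper_width: 0.999
```

>>> jog_arm([
  {"translation": [0,0,0],"rot": [0,0,0],"grip": 95},
  {"translation": [0,0,0],"rot": [0,0,0],"grip": 95},
  {"translation": [0,0,0],"rot": [0,0,0],"grip": 95},
  {"translation": [0,0,0],"rot": [0,0,0],"grip": 95},
  {"translation": [0,0,0],"rot": [0,0,0],"grip": 95},
])

```text
clock: 3.7
ee_pos: [0.5079, 0.2773, 0.1173]
tcp_rot: [[-0.94, 0.001, -0.34], [0.34, 0.0, -0.94], [-0.001, -1.0, -0.001]]
wrist_force: [0.6, -0.3, 0.1]
gripper_width: 1.002
```

```bash
python3 -c "
from bail import *
plan([.5058,.2770,.112],Rt(-109.5))"
```

```text
t 3.7 pos [0.5079 0.2773 0.1173] zdeg -109.91 F [ 0.6 -0.3  0.1] w 1.002
dist 0.0057 translation [0.0046 0.0133 0.0026] rot [ 0.0001 -0.0011 -0.0001]
```

>>> jog_arm([
  {"translation": [0.0045,0.013,0.002],"rot": [0,0,0],"grip": 95},
  {"translation": [0.0045,0.013,0.002],"rot": [0,0,0],"grip": 80},
  {"translation": [0.0045,0.013,0.002],"rot": [0,0,0],"grip": 65},
  {"translation": [0.0045,0.013,0.002],"rot": [0,0,0],"grip": 55},
  {"translation": [0.0045,0.013,0.002],"rot": [0,0,0],"grip": 40},
])

```text
clock: 4.2
ee_pos: [0.5056, 0.2771, 0.1114]
tcp_rot: [[-0.94, 0.0, -0.341], [0.341, 0.0, -0.94], [-0.0, -1.0, -0.0]]
wrist_force: [0.8, 0.4, -0.6]
gripper_width: 0.721
```

>>> jog_arm([
  {"translation": [0,0,0],"rot": [0,0,0],"grip": 30},
  {"translation": [0,0,0],"rot": [0,0,0],"grip": 30},
  {"translation": [0,0,0],"rot": [0,0,0],"grip": 30},
  {"translation": [0,0,0],"rot": [0,0,0],"grip": 30},
  {"translation": [0,0,0],"rot": [0,0,0],"grip": 30},
])

```text
clock: 4.7
ee_pos: [0.5055, 0.277, 0.1113]
tcp_rot: [[-0.94, -0.0, -0.341], [0.341, -0.0, -0.94], [-0.0, -1.0, 0.0]]
wrist_force: [0.1, -0.9, -0.0]
gripper_width: 0.525
```

```bash
python3 -c "
from bail import *
plan([.5058,.2770,.112],Rt(-109.5))"
```

```text
t 4.7 pos [0.5055 0.277  0.1113] zdeg -109.91 F [ 0.1 -0.9 -0. ] w 0.525
dist 0.0007 translation [-0.0006 -0.0017 -0.0002] rot [-0.     -0.0011 -0.    ]
```

>>> jog_arm([
  {"translation": [0,-0.03,0],"rot": [0,0,0],"grip": 30},
  {"translation": [0,-0.09,0],"rot": [0,0,0],"grip": 30},
  {"translation": [0,-0.17,0],"rot": [0,0,0],"grip": 30},
  {"translation": [0,-0.25,0],"rot": [0,0,0],"grip": 30},
  {"translation": [0,-0.32,0],"rot": [0,0,0],"grip": 30},
])

```text
clock: 5.2
ee_pos: [0.5055, 0.2771, 0.2413]
tcp_rot: [[-0.94, 0.001, -0.341], [0.341, 0.0, -0.94], [-0.0, -1.0, -0.001]]
wrist_force: [0.4, 0.1, -3.1]
gripper_width: 0.525
```

```bash
python3 -c "
from bail import *
plan([.444,-.208,.24],Rt(-78.7))"
```

```text
t 5.2 pos [0.5055 0.2771 0.2413] zdeg -109.91 F [ 0.4  0.1 -3.1] w 0.525
dist 0.489 translation [-0.2685  0.0027  1.1926] rot [ 0.0001 -0.0867 -0.0001]
```

>>> jog_arm([
  {"translation": [-0.01,0,0.05],"rot": [0,-0.005,0],"grip": 30},
  {"translation": [-0.03,0,0.13],"rot": [0,-0.01,0],"grip": 30},
  {"translation": [-0.06,0,0.22],"rot": [0,-0.018,0],"grip": 30},
  {"translation": [-0.08,0,0.32],"rot": [0,-0.026,0],"grip": 30},
  {"translation": [-0.1,0,0.42],"rot": [0,-0.034,0],"grip": 30},
])

```text
clock: 5.7
ee_pos: [0.4853, 0.1042, 0.2395]
tcp_rot: [[-0.991, -0.0, -0.131], [0.131, -0.0, -0.991], [0.0, -1.0, 0.0]]
wrist_force: [0.1, -0.3, -2.8]
gripper_width: 0.525
```

```bash
python3 -c "
from bail import *
plan([.444,-.208,.24],Rt(-78.7))"
```

```text
t 5.7 pos [0.4853 0.1042 0.2395] zdeg -97.51 F [ 0.1 -0.3 -2.8] w 0.525
dist 0.3149 translation [ 2.000e-04 -1.200e-03  7.873e-01] rot [-0.     -0.0523  0.    ]
```

>>> jog_arm([
  {"translation": [0.01,0,0.1],"rot": [0,-0.01,0],"grip": 30},
  {"translation": [0.03,0,0.2],"rot": [0,-0.02,0],"grip": 30},
  {"translation": [0.04,0,0.3],"rot": [0,-0.03,0],"grip": 30},
  {"translation": [0.04,0,0.4],"rot": [0,-0.04,0],"grip": 30},
  {"translation": [0.03,0,0.5],"rot": [0,-0.05,0],"grip": 30},
])

```text
clock: 6.2
ee_pos: [0.4464, -0.0924, 0.2398]
tcp_rot: [[-0.983, 0.001, 0.182], [-0.182, 0.0, -0.983], [-0.001, -1.0, 0.0]]
wrist_force: [0.5, -0.8, -2.8]
gripper_width: 0.522
```

```bash
python3 -c "
from bail import *
plan([.444,-.208,.24],Rt(-78.7))"
```

```text
t 6.2 pos [ 0.4464 -0.0924  0.2398] zdeg -79.51 F [ 0.5 -0.8 -2.8] w 0.522
dist 0.1157 translation [ 0.0585 -0.0006  0.2831] rot [-0.     -0.0023 -0.0001]
```

>>> jog_arm([
  {"translation": [0.03,0,0.09],"rot": [0,0,0],"grip": 30},
  {"translation": [0.05,0,0.17],"rot": [0,0,0],"grip": 30},
  {"translation": [0.058,0,0.23],"rot": [0,0,0],"grip": 30},
  {"translation": [0.058,0,0.26],"rot": [0,0,0],"grip": 30},
  {"translation": [0.058,0,0.27],"rot": [0,0,0],"grip": 30},
])

```text
clock: 6.7
ee_pos: [0.4438, -0.2021, 0.2393]
tcp_rot: [[-0.984, -0.0, 0.178], [-0.178, 0.001, -0.984], [0.0, -1.0, -0.001]]
wrist_force: [0.4, -0.6, -2.2]
gripper_width: 0.523
```

>>> jog_arm([
  {"translation": [0,0,0],"rot": [0,0,0],"grip": 30},
  {"translation": [0,0,0],"rot": [0,0,0],"grip": 30},
  {"translation": [0,0,0],"rot": [0,0,0],"grip": 30},
  {"translation": [0,0,0],"rot": [0,0,0],"grip": 30},
  {"translation": [0,0,0],"rot": [0,0,0],"grip": 30},
])

```text
clock: 7.2
ee_pos: [0.444, -0.201, 0.2394]
tcp_rot: [[-0.984, 0.0, 0.18], [-0.18, 0.0, -0.984], [-0.0, -1.0, 0.0]]
wrist_force: [-0.0, 0.4, -2.6]
gripper_width: 0.522
```

```bash
python3 -c "
from bail import *
snap('wrist','w3');snap('scene','s3');snap('top','t3')
plan([.444,-.208,.24],Rt(-78.7))"
```

```text
t 7.35 pos [ 0.4439 -0.2014  0.2393] zdeg -79.65 F [-0.6  0.2 -2.1] w 0.522
dist 0.0067 translation [ 0.0027 -0.0017  0.0164] rot [ 0.     -0.0026 -0.    ]
```

View pics/w3.png

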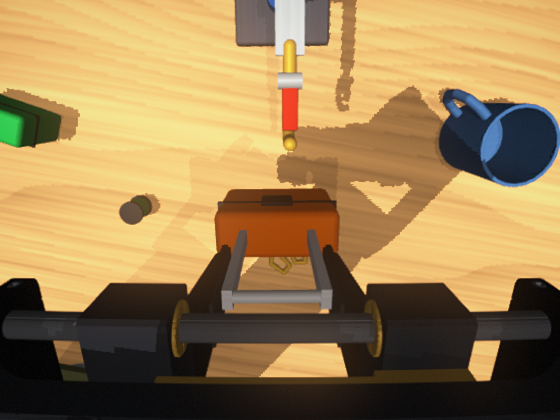

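View pics/s3.png

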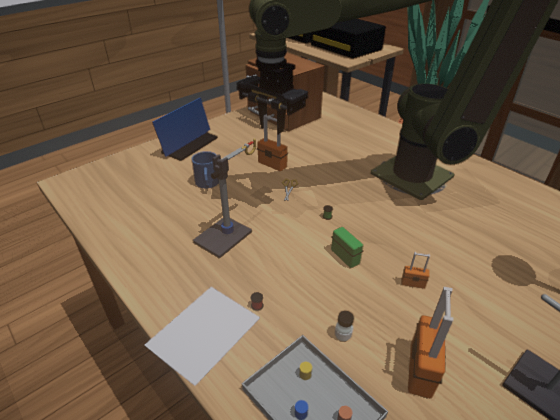

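The wrist view shows the bail bar from (230,297) to (328,299), with the hook ahead: nose tip (290,143), red gate (290,110), ferrule (289,80). Now I'll measure both in the same image.

```bash
cat > hk.py <<'E'
from h import *
def hook(n,yaw=11.3):
    c=dict(np.load(f'pics/{n}.npz')); P=pts(c); hsv=cv2.cvtColor(c['pixels'],cv2.COLOR_BGR2HSV)
    g=c['depth']>0
    a=np.radians(yaw); ux=np.array([np.cos(a),np.sin(a)]);uy=np.array([-ux[1],ux[0]])
    o=np.array([.523,-.192])
    loc=np.dstack([(P[...,:2]-o)@ux,(P[...,:2]-o)@uy,P[...,2]])
    near=g&(abs(loc[...,1])<.012)&(loc[...,0]>-.04)&(loc[...,0]<.09)&(P[...,2]>.19)&(P[...,2]<.25)
    h=hsv
    red=near&((h[...,0]<6)|(h[...,0]>174))&(h[...,1]>180)
    yel=near&(h[...,0]>14)&(h[...,0]<35)&(h[...,1]>100)
    gray=near&(h[...,1]<60)
    for nm,m in (('red',red),('yel',yel),('gray',gray)):
        q=loc[m]
        if len(q): print(n,nm,len(q),'x',np.percentile(q[:,0],[1,50,99]).round(4),'y',np.percentile(q[:,1],[1,50,99]).round(4),'z',np.percentile(q[:,2],[1,50,99]).round(4))
    q=loc[yel]; ns=q[q[:,0]<-.005]
    if len(ns): print(' nose',len(ns),np.percentile(ns[:,0],[0,50,100]).round(4),'y',np.median(ns[:,1]).round(4),'z',ns[:,2].max().round(4))
    q=P[near&(loc[...,0]>.035)]; l=cv2.fitLine(q[:,:2].astype(np.float32),cv2.DIST_HUBER,0,.001,.001).ravel(); print(' armyaw',np.degrees(np.arctan2(l[1],l[0])), 'off', ((l[2:]-o)@uy).round(4))
E
python3 -c "
from bail import *; from hk import *
hook('w3'); hook('t3'); hook('s3')
for lo,hi in ((.262,.285),(.21,.262),(.185,.203)): bail('w3',lo,hi,(.444,-.2014),.048)
bail('s3',.262,.285,(.444,-.2014),.045)
c=dict(np.load('pics/w3.npz'));P=pts(c);d=c['depth']
for u,v in ((240,300),(279,299),(279,296),(279,302),(320,300),(290,143),(290,146),(290,139),(290,130),(290,110),(290,90)): print(u,v,P[v,u].round(4))
"
```

```text
w3 red 581 x [-0.0068  0.003   0.0128] y [-0.0036 -0.0005  0.003 ] z [0.231  0.2325 0.2341]
w3 yel 667 x [-0.0165  0.0229  0.0345] y [-0.0051 -0.0003  0.0031] z [0.2111 0.2317 0.2378]
w3 gray 1771 x [0.0134 0.0395 0.0524] y [-0.0071 -0.0004  0.0063] z [0.2286 0.2303 0.2352]
 nose 240 [-0.0171 -0.0123 -0.0092] y -0.0001 z 0.2385
 armyaw 8.420071 off -0.0004
t3 red 21 x [-0.0074 -0.0006  0.009 ] y [-0.0056 -0.0019  0.0012] z [0.2292 0.2328 0.2348]
t3 yel 62 x [-0.0183  0.0028  0.0317] y [-0.0051 -0.0005  0.0016] z [0.2012 0.2145 0.2377]
t3 gray 170 x [0.0123 0.0564 0.0886] y [-0.0093 -0.0019  0.0046] z [0.2264 0.2306 0.2364]
 nose 23 [-0.0186 -0.0138 -0.0051] y -0.0002 z 0.238
 armyaw 10.592601 off -0.002
s3 red 3 x [-0.0013  0.0034  0.0066] y [-0.0001  0.      0.0005] z [0.2333 0.2338 0.2345]
s3 yel 71 x [-0.0155 -0.0026  0.0318] y [-0.0035  0.001   0.004 ] z [0.2025 0.2175 0.2385]
s3 gray 85 x [0.0163 0.0577 0.0884] y [-0.0078  0.0011  0.0077] z [0.2294 0.2321 0.2371]
 nose 35 [-0.0159 -0.0116 -0.005 ] y 0.0009 z 0.2409
 armyaw 13.716519 off 0.0008
w3 3408 [ 0.4489 -0.199   0.2735] rect [ 444.9 -199.5] [23.1 70. ] 10.48 zmax 0.285
w3 1738 [ 0.45   -0.1988  0.2438] rect [ 447.6 -199.6] [17.6 65.6] 10.54 zmax 0.262
w3 5300 [ 0.4488 -0.1998  0.196 ] rect [ 445.1 -200.3] [33.3 84.4] 10.7 zmax 0.2029
s3 143 [ 0.4477 -0.1965  0.274 ] rect [ 445.  -198.9] [25.2 68.6] 9.95 zmax 0.2845
240 300 [ 0.4412 -0.184   0.2744]
279 299 [ 0.4444 -0.2013  0.2736]
279 296 [ 0.4464 -0.2009  0.2744]
279 302 [ 0.4429 -0.2015  0.2737]
320 300 [ 0.4474 -0.2196  0.2739]
290 143 [ 0.5099 -0.1949  0.2364]
290 146 [ 0.5086 -0.1951  0.2378]
290 139 [ 0.5119 -0.1945  0.237 ]
290 130 [ 0.5159 -0.194   0.2317]
290 110 [ 0.5255 -0.192   0.233 ]
290 90 [ 0.5348 -0.1902  0.2329]
```

```bash
cat >> h.py <<'E'
ux=np.array([np.cos(np.radians(11.3)),np.sin(np.radians(11.3))]);uy=np.array([-ux[1],ux[0]]);O=np.array([.523,-.192])
def W(lx,ly,z): return [*(O+lx*ux+ly*uy),z]
def L():
    s=ctrl.observe(); p=np.array(s['ee_pos']); print('local TCP',((p[:2]-O)@ux*1000).round(2),((p[:2]-O)@uy*1000).round(2),'z',p[2].round(5),'barz',(p[2]+.0327).round(5),'F',np.round(s['wrist_force'],2),'t',s['clock'])
E
python3 -c "
from h import *
L();plan(W(-.078,-.0002,.2233),Rt(-78.7));plan(W(-.0038,-.0002,.2233),Rt(-78.7))"
```

```text
local TCP -79.4 6.33 z 0.23933 barz 0.27203 F [-0.65  0.22 -2.11] t 7.35
t 7.35 pos [ 0.4439 -0.2014  0.2393] zdeg -79.65 F [-0.6  0.2 -2.1] w 0.522
dist 0.0174 translation [-0.0038  0.0401  0.0163] rot [ 0.     -0.0026 -0.    ]
t 7.35 pos [ 0.4439 -0.2014  0.2393] zdeg -79.65 F [-0.6  0.2 -2.1] w 0.522
dist 0.0776 translation [-0.1893  0.0401  0.0132] rot [ 0.     -0.0026 -0.    ]
```

>>> jog_arm([
  {"translation": [0,0.015,0.006],"rot": [0,-0.001,0],"grip": 30},
  {"translation": [-0.002,0.03,0.012],"rot": [0,-0.0026,0],"grip": 30},
  {"translation": [-0.004,0.04,0.0163],"rot": [0,-0.0026,0],"grip": 30},
  {"translation": [-0.004,0.04,0.0163],"rot": [0,-0.0026,0],"grip": 30},
  {"translation": [-0.004,0.04,0.0163],"rot": [0,-0.0026,0],"grip": 30},
])

```text
clock: 7.85
ee_pos: [0.4465, -0.2077, 0.223]
tcp_rot: [[-0.981, -0.001, 0.195], [-0.195, 0.0, -0.981], [0.001, -1.0, -0.001]]
wrist_force: [-0.8, 0.5, -1.9]
gripper_width: 0.524
```

```bash
python3 -c "
from h import *
L();plan(W(-.0038,-.0002,.2233),Rt(-78.7))"
```

```text
local TCP -78.09 -0.4 z 0.22296 barz 0.25566 F [-0.85  0.48 -1.88] t 7.85
t 7.85 pos [ 0.4465 -0.2077  0.223 ] zdeg -78.75 F [-0.8  0.5 -1.9] w 0.524
dist 0.0743 translation [-0.1857 -0.0009 -0.0007] rot [ 0.0001 -0.0001  0.0001]
```

Now forward over the nose, in two gentle stages.

>>> jog_arm([
  {"translation": [-0.02,-0.001,0],"rot": [0,0,0],"grip": 30},
  {"translation": [-0.05,-0.001,0],"rot": [0,0,0],"grip": 30},
  {"translation": [-0.08,-0.001,0],"rot": [0,0,0],"grip": 30},
  {"translation": [-0.1,-0.001,0],"rot": [0,0,0],"grip": 30},
  {"translation": [-0.11,-0.001,0],"rot": [0,0,0],"grip": 30},
])

```text
clock: 8.35
ee_pos: [0.4909, -0.1987, 0.2237]
tcp_rot: [[-0.981, -0.0, 0.196], [-0.196, 0.0, -0.981], [0.0, -1.0, -0.0]]
wrist_force: [0.0, -0.9, -3.1]
gripper_width: 0.525
```

>>> jog_arm([
  {"translation": [-0.015,0,0],"rot": [0,0,0],"grip": 30},
  {"translation": [-0.035,0,0],"rot": [0,0,0],"grip": 30},
  {"translation": [-0.055,0,0],"rot": [0,0,0],"grip": 30},
  {"translation": [-0.07,0,0],"rot": [0,0,0],"grip": 30},
  {"translation": [-0.076,0,0],"rot": [0,0,0],"grip": 30},
])

```text
clock: 8.85
ee_pos: [0.5202, -0.193, 0.2237]
tcp_rot: [[-0.981, -0.0, 0.196], [-0.196, 0.0, -0.981], [0.0, -1.0, -0.0]]
wrist_force: [-0.2, -0.5, -3.0]
gripper_width: 0.523
```

>>> jog_arm([
  {"translation": [0,0,0],"rot": [0,0,0],"grip": 30},
  {"translation": [0,0,0],"rot": [0,0,0],"grip": 30},
  {"translation": [0,0,0],"rot": [0,0,0],"grip": 30},
  {"translation": [0,0,0],"rot": [0,0,0],"grip": 30},
  {"translation": [0,0,0],"rot": [0,0,0],"grip": 30},
])

```text
clock: 9.35
ee_pos: [0.5195, -0.1932, 0.2238]
tcp_rot: [[-0.981, 0.0, 0.195], [-0.195, -0.0, -0.981], [-0.0, -1.0, 0.0]]
wrist_force: [-0.9, -0.8, -2.5]
gripper_width: 0.528
```

```bash
python3 -c "
from h import *
L();snap('wrist','w4');snap('scene','s4');plan(W(-.0038,-.0002,.2233),Rt(-78.7))
import cv2
a=cv2.imread('pics/s4.png');cv2.imwrite('pics/s4z.png',cv2.resize(a[60:220,170:340],None,fx=4,fy=3.7,interpolation=2))
"
```

```text
local TCP -3.71 -0.49 z 0.22377 barz 0.25647 F [-0.86 -0.8  -2.53] t 9.35
t 9.45 pos [ 0.5195 -0.1932  0.2238] zdeg -78.74 F [-0.4 -0.2 -3. ] w 0.522
dist 0.0006 translation [ 0.0003  0.0012 -0.0008] rot [-0.     -0.0001 -0.    ]
```

View pics/w4.png

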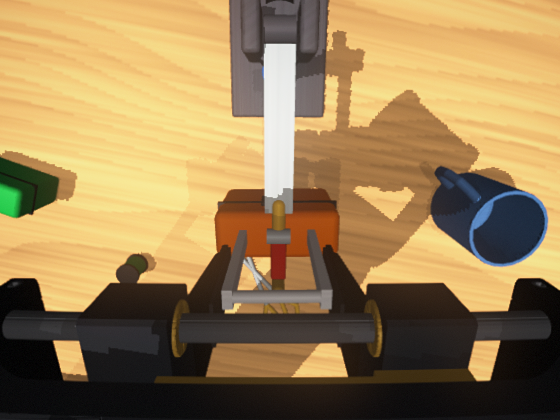

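View pics/s4z.png

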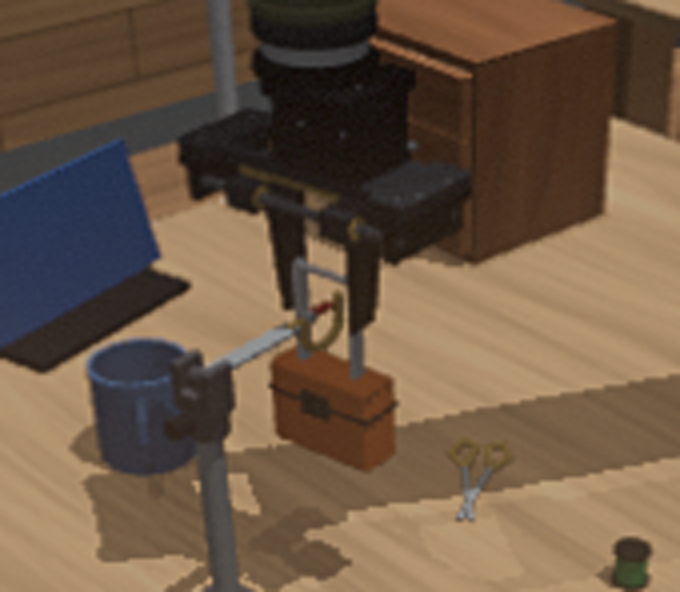

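The wrist view shows the hook's arm running through the bail. The bar is at (278,298), the ferrule at (278,237) and the red gate at (279,260), ending under the bar. The scene crop agrees. Next I'll check bar against hook using the ferrule and arm as landmarks.

```bash
python3 -c "
from h import *
for n in ('w3','w4'):
  c=dict(np.load(f'pics/{n}.npz'));P=pts(c);h=cv2.cvtColor(c['pixels'],cv2.COLOR_BGR2HSV)
  print(n)
  lx=lambda p:((p[:2]-O)@ux*1000).round(1)
  ly=lambda p:((p[:2]-O)@uy*1000).round(1)
  r=range(60,160,3) if n=='w3' else range(195,312,3)
  for v in r:
    u=290 if n=='w3' else 279
    p=P[v,u]; print(v,lx(p),ly(p),(p[2]*1000).round(1),h[v,u],end=' | ')
  print()
"
```

```text
w3
60 25.6 -0.6 233.3 [ 25 174 243] | 63 24.3 -0.6 233.2 [ 25 176 243] | 66 23.1 -0.7 231.0 [ 25 175 243] | 69 21.6 -0.7 232.4 [ 25 176 244] | 72 20.2 -0.6 233.3 [ 21 146 212] | 75 18.8 -0.6 234.2 [ 19  19 190] | 78 17.4 -0.6 233.5 [ 16  13 218] | 81 16.1 -0.6 233.3 [ 24  11 229] | 84 14.6 -0.5 234.2 [ 19  18 200] | 87 13.4 -0.6 232.1 [  7  69 186] | 90 11.9 -0.6 232.9 [  4 215 243] | 93 10.5 -0.6 232.8 [  4 212 243] | 96 9.2 -0.7 230.3 [  4 214 243] | 99 7.7 -0.6 232.4 [  4 214 243] | 102 6.3 -0.6 231.7 [  4 213 244] | 105 4.8 -0.5 233.6 [  4 214 244] | 108 3.4 -0.6 232.0 [  4 215 244] | 111 2.0 -0.5 233.4 [  4 215 244] | 114 0.5 -0.5 232.7 [  4 215 244] | 117 -0.9 -0.5 233.4 [  4 217 243] | 120 -2.4 -0.5 232.9 [  4 215 243] | 123 -3.9 -0.5 232.5 [  4 218 242] | 126 -5.4 -0.5 232.4 [  4 217 242] | 129 -6.8 -0.5 233.0 [  4 217 228] | 132 -9.8 -1.2 213.1 [ 19 184 176] | 135 -10.5 -0.8 224.9 [ 16 169 107] | 138 -11.1 -0.4 235.0 [ 19 188 176] | 141 -12.4 -0.3 236.4 [ 22 187 233] | 144 -13.7 -0.3 237.7 [ 26 177 246] | 147 -15.4 -0.3 236.6 [ 22 189 237] | 150 -17.1 -0.4 234.8 [ 19 177 192
[... 810 characters left out ...]
2 [  3 208 129] | 255 6.5 -1.0 232.2 [  4 217 128] | 258 4.7 -1.0 232.0 [  3 213 128] | 261 3.2 -1.0 232.4 [  4 214 130] | 264 1.5 -1.0 232.3 [  4 215 128] | 267 -0.0 -1.0 232.8 [  4 213 129] | 270 -2.1 -1.0 232.2 [  4 213 129] | 273 -3.7 -1.0 232.4 [  3 211 128] | 276 -5.5 -1.0 232.3 [  3 209 127] | 279 -10.6 -1.1 226.3 [  9 180  92] | 282 -10.6 -1.0 229.6 [ 18 170  81] | 285 -10.8 -1.0 232.5 [ 18 167  81] | 288 -10.5 -1.0 236.0 [ 18 181 100] | 291 -0.9 -0.8 255.2 [ 9 38 94] | 294 -1.1 -0.8 257.3 [  9  26 126] | 297 -2.5 -0.8 257.6 [ 13  20 151] | 300 -3.3 -0.8 258.9 [ 12  23 143] | 303 -5.7 -0.8 257.5 [ 16 118 132] | 306 -176.4 -3.2 -1.6 [ 16 145 157] | 309 -180.0 -3.2 -0.1 [ 15 143 161] |
```

>>> jog_arm([
  {"translation": [0.0015,0.01,0],"rot": [0,0,0],"grip": 30},
  {"translation": [0.0015,0.02,0],"rot": [0,0,0],"grip": 30},
  {"translation": [0.0015,0.03,0],"rot": [0,0,0],"grip": 30},
  {"translation": [0.0015,0.038,0],"rot": [0,0,0],"grip": 30},
  {"translation": [0.0015,0.042,0],"rot": [0,0,0],"grip": 30},
])

```text
clock: 9.95
ee_pos: [0.5187, -0.1931, 0.2061]
tcp_rot: [[-0.981, -0.001, 0.195], [-0.195, 0.0, -0.981], [0.001, -1.0, -0.001]]
wrist_force: [-0.3, -0.6, -2.9]
gripper_width: 0.523
```

```bash
python3 -c "
from h import *
L()"
```

```text
local TCP -4.42 -0.25 z 0.20615 barz 0.23885 F [-0.27 -0.63 -2.86] t 9.95
```

>>> jog_arm([
  {"translation": [0,0.0015,0],"rot": [0,0,0],"grip": 30},
  {"translation": [0,0.003,0],"rot": [0,0,0],"grip": 30},
  {"translation": [0,0.0045,0],"rot": [0,0,0],"grip": 30},
  {"translation": [0,0.006,0],"rot": [0,0,0],"grip": 30},
  {"translation": [0,0.0075,0],"rot": [0,0,0],"grip": 30},
])

```text
clock: 10.45
ee_pos: [0.5191, -0.1933, 0.204]
tcp_rot: [[-0.981, 0.0, 0.195], [-0.195, -0.0, -0.981], [-0.0, -1.0, 0.0]]
wrist_force: [-0.2, -0.8, -2.4]
gripper_width: 0.519
```

```bash
python3 -c "
from h import *
L()"
```

```text
local TCP -4.11 -0.49 z 0.20402 barz 0.23672 F [-0.17 -0.8  -2.37] t 10.45
```

>>> jog_arm([
  {"translation": [0,0.0015,0],"rot": [0,0,0],"grip": 30},
  {"translation": [0,0.003,0],"rot": [0,0,0],"grip": 30},
  {"translation": [0,0.0045,0],"rot": [0,0,0],"grip": 30},
  {"translation": [0,0.006,0],"rot": [0,0,0],"grip": 30},
  {"translation": [0,0.0075,0],"rot": [0,0,0],"grip": 30},
])

```text
clock: 10.95
ee_pos: [0.5191, -0.1934, 0.2014]
tcp_rot: [[-0.981, 0.0, 0.195], [-0.195, -0.0, -0.981], [-0.0, -1.0, 0.0]]
wrist_force: [-0.9, 1.1, 1.4]
gripper_width: 0.522
```

```bash
python3 -c "
from h import *
L()"
```

```text
local TCP -4.13 -0.58 z 0.20144 barz 0.23414 F [-0.87  1.12  1.35] t 10.95
```

Contact: Fz rose about 4 N between bar heights 0.2367 and 0.2341, which puts the hook about 8.5 mm above nominal. I'll keep pressing in small steps.

>>> jog_arm([
  {"translation": [0,0.0015,0],"rot": [0,0,0],"grip": 30},
  {"translation": [0,0.003,0],"rot": [0,0,0],"grip": 30},
  {"translation": [0,0.0045,0],"rot": [0,0,0],"grip": 30},
  {"translation": [0,0.006,0],"rot": [0,0,0],"grip": 30},
  {"translation": [0,0.0075,0],"rot": [0,0,0],"grip": 30},
])

```text
clock: 11.45
ee_pos: [0.5191, -0.1934, 0.1981]
tcp_rot: [[-0.981, 0.0, 0.195], [-0.195, -0.0, -0.981], [-0.0, -1.0, 0.0]]
wrist_force: [-1.5, 0.8, 2.5]
gripper_width: 0.528
```

```bash
python3 -c "
from h import *
L()"
```

```text
local TCP -4.07 -0.56 z 0.19808 barz 0.23078 F [-1.46  0.76  2.46] t 11.45
```

>>> jog_arm([
  {"translation": [0,0.0015,0],"rot": [0,0,0],"grip": 30},
  {"translation": [0,0.003,0],"rot": [0,0,0],"grip": 30},
  {"translation": [0,0.0045,0],"rot": [0,0,0],"grip": 30},
  {"translation": [0,0.006,0],"rot": [0,0,0],"grip": 30},
  {"translation": [0,0.0075,0],"rot": [0,0,0],"grip": 30},
])

```text
clock: 11.95
ee_pos: [0.5194, -0.1933, 0.1952]
tcp_rot: [[-0.981, 0.001, 0.195], [-0.195, -0.0, -0.981], [-0.001, -1.0, 0.0]]
wrist_force: [0.2, 0.6, 3.8]
gripper_width: 0.52
```

```bash
python3 -c "
from h import *
L()"
```

```text
local TCP -3.8 -0.55 z 0.19522 barz 0.22792 F [0.16 0.55 3.81] t 11.95
```

>>> jog_arm([
  {"translation": [0.001,0.0015,0],"rot": [0,0,0],"grip": 30},
  {"translation": [0.002,0.003,0],"rot": [0,0,0],"grip": 30},
  {"translation": [0.002,0.0045,0],"rot": [0,0,0],"grip": 30},
  {"translation": [0.002,0.006,0],"rot": [0,0,0],"grip": 30},
  {"translation": [0.002,0.006,0],"rot": [0,0,0],"grip": 30},
])

```text
clock: 12.45
ee_pos: [0.5183, -0.1936, 0.1926]
tcp_rot: [[-0.981, 0.0, 0.195], [-0.195, -0.0, -0.981], [-0.0, -1.0, 0.0]]
wrist_force: [0.0, 0.1, 4.3]
gripper_width: 0.527
```

```bash
python3 -c "
from h import *
L()"
```

```text
local TCP -4.93 -0.6 z 0.19257 barz 0.22527 F [0.01 0.1  4.34] t 12.45
```

>>> jog_arm([
  {"translation": [0,0.0015,0],"rot": [0,0,0],"grip": 30},
  {"translation": [0,0.003,0],"rot": [0,0,0],"grip": 30},
  {"translation": [0,0.0045,0],"rot": [0,0,0],"grip": 30},
  {"translation": [0,0.006,0],"rot": [0,0,0],"grip": 30},
  {"translation": [0,0.006,0],"rot": [0,0,0],"grip": 30},
])

```text
clock: 12.95
ee_pos: [0.5181, -0.1935, 0.19]
tcp_rot: [[-0.981, -0.0, 0.195], [-0.195, -0.0, -0.981], [0.0, -1.0, -0.0]]
wrist_force: [-0.1, -0.2, 5.3]
gripper_width: 0.525
```

```bash
python3 -c "
from h import *
L()"
```

```text
local TCP -5.1 -0.47 z 0.19 barz 0.2227 F [-0.05 -0.22  5.31] t 12.95
```

>>> jog_arm([
  {"translation": [0,0.0015,0],"rot": [0,0,0],"grip": 30},
  {"translation": [0,0.003,0],"rot": [0,0,0],"grip": 30},
  {"translation": [0,0.0045,0],"rot": [0,0,0],"grip": 30},
  {"translation": [0,0.005,0],"rot": [0,0,0],"grip": 30},
  {"translation": [0,0.005,0],"rot": [0,0,0],"grip": 30},
])

```text
clock: 13.45
ee_pos: [0.5181, -0.1934, 0.1881]
tcp_rot: [[-0.981, -0.0, 0.195], [-0.195, 0.0, -0.981], [0.0, -1.0, -0.0]]
wrist_force: [-0.5, 0.4, 4.2]
gripper_width: 0.527
```

```bash
python3 -c "
from h import *
L(); snap('wrist','w5')"
```

```text
local TCP -5.07 -0.44 z 0.18806 barz 0.22076 F [-0.52  0.41  4.17] t 13.45
```

View pics/w5.png

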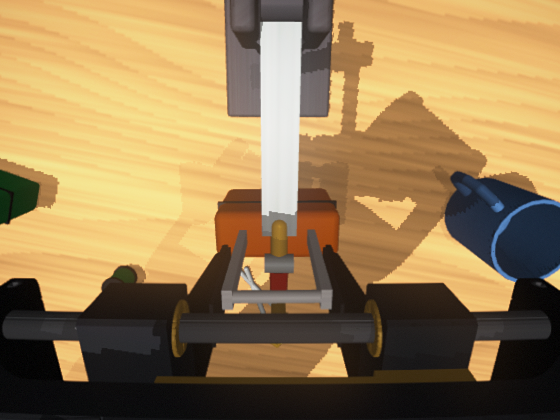

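The gate is being pushed down under the bar, with red now only at (279,281). The bar hasn't shifted in the grip. I'll continue.

>>> jog_arm([
  {"translation": [0,0.0015,0],"rot": [0,0,0],"grip": 30},
  {"translation": [0,0.003,0],"rot": [0,0,0],"grip": 30},
  {"translation": [0,0.0045,0],"rot": [0,0,0],"grip": 30},
  {"translation": [0,0.005,0],"rot": [0,0,0],"grip": 30},
  {"translation": [0,0.005,0],"rot": [0,0,0],"grip": 30},
])

```text
clock: 14.0
ee_pos: [0.5181, -0.1934, 0.186]
tcp_rot: [[-0.981, -0.0, 0.195], [-0.195, 0.0, -0.981], [0.0, -1.0, -0.0]]
wrist_force: [-1.4, -0.3, 4.2]
gripper_width: 0.524
```

```bash
python3 -c "
from h import *
L()"
```

```text
local TCP -5.13 -0.41 z 0.18601 barz 0.21871 F [-1.43 -0.3   4.24] t 14.0
```

>>> jog_arm([
  {"translation": [0,0.0015,0],"rot": [0,0,0],"grip": 30},
  {"translation": [0,0.003,0],"rot": [0,0,0],"grip": 30},
  {"translation": [0,0.0045,0],"rot": [0,0,0],"grip": 30},
  {"translation": [0,0.005,0],"rot": [0,0,0],"grip": 30},
  {"translation": [0,0.005,0],"rot": [0,0,0],"grip": 30},
])

```text
clock: 14.5
ee_pos: [0.5173, -0.1928, 0.182]
tcp_rot: [[-0.981, -0.002, 0.195], [-0.195, 0.002, -0.981], [0.002, -1.0, -0.002]]
wrist_force: [-0.1, -0.2, -2.4]
gripper_width: 0.521
```

```bash
python3 -c "
from h import *
L()"
```

```text
local TCP -5.73 0.36 z 0.18204 barz 0.21474 F [-0.11 -0.18 -2.37] t 14.5
```

The force fell back to bare weight (-2.4 N), so the bar has slipped past the gate. I'll check the gate, then centre the bar over the bend and lower it.

>>> jog_arm([
  {"translation": [-0.005,0,0],"rot": [0,0,0],"grip": 30},
  {"translation": [-0.01,0,0],"rot": [0,0,0],"grip": 30},
  {"translation": [-0.015,0,0],"rot": [0,0,0],"grip": 30},
  {"translation": [-0.019,0,0],"rot": [0,0,0],"grip": 30},
  {"translation": [-0.019,0,0],"rot": [0,0,0],"grip": 30},
])

```text
clock: 15.0
ee_pos: [0.5259, -0.1918, 0.184]
tcp_rot: [[-0.981, 0.0, 0.196], [-0.196, 0.0, -0.981], [-0.0, -1.0, -0.0]]
wrist_force: [0.6, -0.3, -2.3]
gripper_width: 0.528
```

```bash
python3 -c "
from h import *
L(); snap('wrist','w6');snap('scene','s6')
a=cv2.imread('pics/s6.png');cv2.imwrite('pics/s6z.png',cv2.resize(a[90:190,205:305],None,fx=6,fy=6,interpolation=2))"
```

```text
local TCP 2.91 -0.39 z 0.18403 barz 0.21673 F [ 0.62 -0.27 -2.35] t 15.0
```

View pics/w6.png

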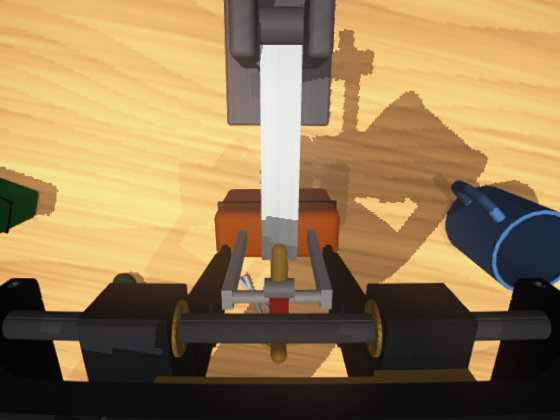

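View pics/s6z.png

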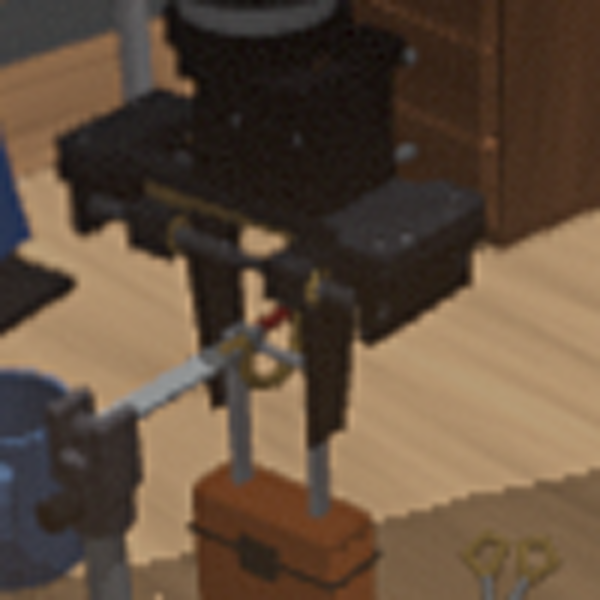

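The scene crop shows the red gate shut at (275,318) with the bar below it, inside the hook. Lowering to seat it.

>>> jog_arm([
  {"translation": [0.001,0.004,0],"rot": [0,0,0],"grip": 30},
  {"translation": [0.001,0.008,0],"rot": [0,0,0],"grip": 30},
  {"translation": [0.001,0.012,0],"rot": [0,0,0],"grip": 30},
  {"translation": [0.001,0.015,0],"rot": [0,0,0],"grip": 30},
  {"translation": [0.001,0.017,0],"rot": [0,0,0],"grip": 30},
])

```text
clock: 15.6
ee_pos: [0.5251, -0.192, 0.177]
tcp_rot: [[-0.981, -0.0, 0.195], [-0.195, 0.0, -0.981], [0.0, -1.0, -0.0]]
wrist_force: [0.4, -0.5, -2.5]
gripper_width: 0.522
```

```bash
python3 -c "
from h import *
L()"
```

```text
local TCP 2.11 -0.39 z 0.17705 barz 0.20975 F [ 0.38 -0.51 -2.51] t 15.6
```

>>> jog_arm([
  {"translation": [-0.001,0.001,0],"rot": [0,0,0],"grip": 30},
  {"translation": [-0.001,0.002,0],"rot": [0,0,0],"grip": 30},
  {"translation": [-0.001,0.003,0],"rot": [0,0,0],"grip": 30},
  {"translation": [-0.001,0.003,0],"rot": [0,0,0],"grip": 30},
  {"translation": [-0.001,0.003,0],"rot": [0,0,0],"grip": 30},
])

```text
clock: 16.1
ee_pos: [0.5258, -0.192, 0.1763]
tcp_rot: [[-0.981, 0.0, 0.195], [-0.195, -0.0, -0.981], [-0.0, -1.0, 0.0]]
wrist_force: [-0.9, 0.3, -1.8]
gripper_width: 0.525
```

```bash
python3 -c "
from h import *
L()"
```

```text
local TCP 2.71 -0.5 z 0.17629 barz 0.20899 F [-0.91  0.28 -1.78] t 16.1
```

>>> jog_arm([
  {"translation": [0,0.001,0],"rot": [0,0,0],"grip": 30},
  {"translation": [0,0.002,0],"rot": [0,0,0],"grip": 30},
  {"translation": [0,0.003,0],"rot": [0,0,0],"grip": 30},
  {"translation": [0,0.003,0],"rot": [0,0,0],"grip": 30},
  {"translation": [0,0.003,0],"rot": [0,0,0],"grip": 30},
])

```text
clock: 16.6
ee_pos: [0.5259, -0.192, 0.1753]
tcp_rot: [[-0.981, 0.001, 0.195], [-0.195, -0.0, -0.981], [-0.001, -1.0, 0.0]]
wrist_force: [-0.0, 0.9, -0.0]
gripper_width: 0.523
```

```bash
python3 -c "
from h import *
for i in range(1): L()"
```

```text
local TCP 2.85 -0.58 z 0.17529 barz 0.20799 F [-0.03  0.89 -0.02] t 16.6
```

The hook now carries the weight (Fz about 0). Releasing gently.

>>> jog_arm([
  {"translation": [0,0,0],"rot": [0,0,0],"grip": 51},
  {"translation": [0,0,0],"rot": [0,0,0],"grip": 54},
  {"translation": [0,0,0],"rot": [0,0,0],"grip": 58},
  {"translation": [0,0,0],"rot": [0,0,0],"grip": 64},
  {"translation": [0,0,0],"rot": [0,0,0],"grip": 72},
])

```text
clock: 17.1
ee_pos: [0.5257, -0.192, 0.1749]
tcp_rot: [[-0.981, -0.0, 0.195], [-0.195, -0.0, -0.981], [0.0, -1.0, 0.0]]
wrist_force: [-0.3, 0.5, 0.6]
gripper_width: 0.709
```

>>> jog_arm([
  {"translation": [0,0,0],"rot": [0,0,0],"grip": 80},
  {"translation": [0,0,0],"rot": [0,0,0],"grip": 80},
  {"translation": [0,0,0],"rot": [0,0,0],"grip": 80},
  {"translation": [0,0,0],"rot": [0,0,0],"grip": 80},
  {"translation": [0,0,0],"rot": [0,0,0],"grip": 80},
])

```text
clock: 17.6
ee_pos: [0.5257, -0.1919, 0.1749]
tcp_rot: [[-0.981, -0.0, 0.195], [-0.195, 0.0, -0.981], [0.0, -1.0, -0.0]]
wrist_force: [0.0, 0.1, -0.5]
gripper_width: 0.841
```

```bash
python3 -c "
from h import *
L(); snap('wrist','w7');plan([.5259,-.192,.175])"
```

```text
local TCP 2.62 -0.45 z 0.17492 barz 0.20762 F [ 0.01  0.08 -0.54] t 17.6
t 17.65 pos [ 0.5257 -0.1919  0.1749] zdeg -78.73 F [-0.4  0.   0.9] w 0.837
dist 0.0003 translation [-0.0006 -0.0002  0.0003] rot [0. 0. 0.]
```

View pics/w7.png

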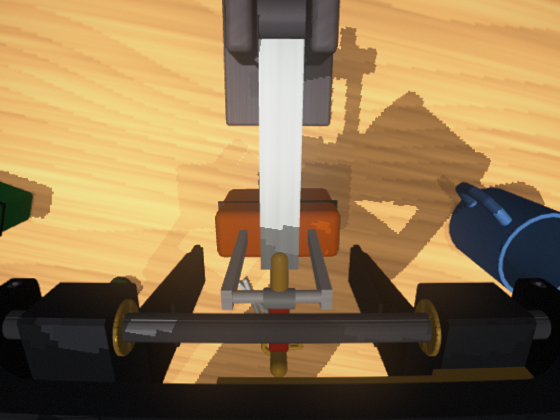

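The fingers are clear on both sides and the bail hangs in the hook, bar at (277,298). Retreating straight up, slowly at first.

>>> jog_arm([
  {"translation": [0,-0.02,0],"rot": [0,0,0],"grip": 84},
  {"translation": [0,-0.06,0],"rot": [0,0,0],"grip": 84},
  {"translation": [0,-0.12,0],"rot": [0,0,0],"grip": 84},
  {"translation": [0,-0.2,0],"rot": [0,0,0],"grip": 84},
  {"translation": [0,-0.28,0],"rot": [0,0,0],"grip": 84},
])

```text
clock: 18.15
ee_pos: [0.5257, -0.1919, 0.2896]
tcp_rot: [[-0.981, 0.001, 0.195], [-0.195, -0.001, -0.981], [-0.001, -1.0, 0.001]]
wrist_force: [-0.2, 1.1, 0.5]
gripper_width: 0.884
```

>>> jog_arm([
  {"translation": [0.03,-0.05,0],"rot": [0,0,0],"grip": 84},
  {"translation": [0.08,-0.07,0],"rot": [0,0,0],"grip": 84},
  {"translation": [0.15,-0.07,0],"rot": [0,0,0],"grip": 84},
  {"translation": [0.2,-0.07,0],"rot": [0,0,0],"grip": 84},
  {"translation": [0.22,-0.07,0],"rot": [0,0,0],"grip": 84},
])

```text
clock: 18.65
ee_pos: [0.4385, -0.2095, 0.317]
tcp_rot: [[-0.981, 0.003, 0.194], [-0.194, -0.002, -0.981], [-0.002, -1.0, 0.002]]
wrist_force: [0.5, 0.2, -0.0]
gripper_width: 0.882
```

```bash
python3 -c "
from h import *
L(); snap('wrist','w8');snap('scene','s8');snap('top','t8')
a=cv2.imread('pics/s8.png');cv2.imwrite('pics/s8z.png',cv2.resize(a[110:210,200:300],None,fx=6,fy=6,interpolation=2))"
```

```text
local TCP -86.27 -0.59 z 0.31702 barz 0.34972 F [ 0.52  0.16 -0.04] t 18.65
```

View pics/w8.png

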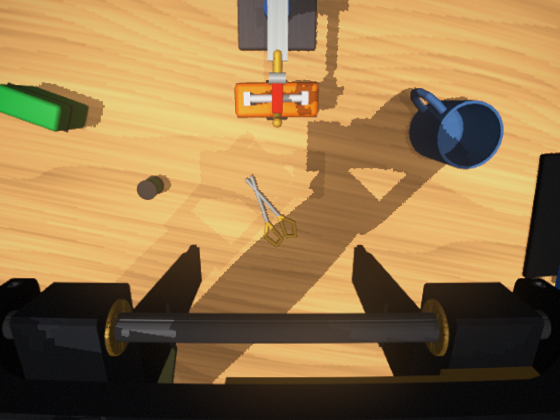

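View pics/s8z.png

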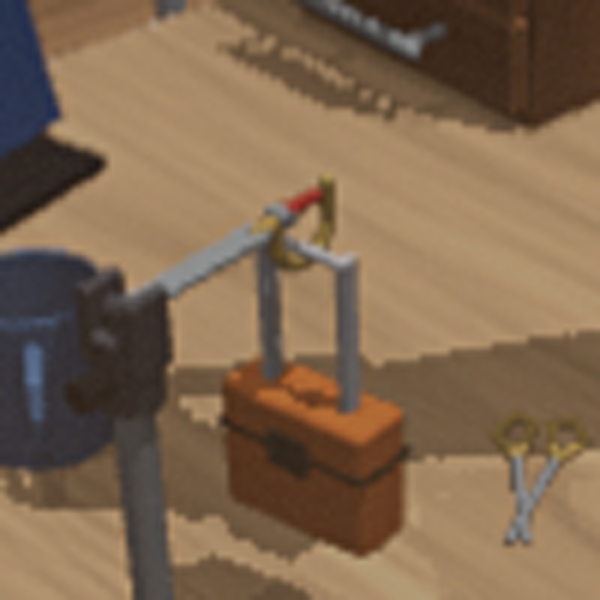

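View pics/t8.png

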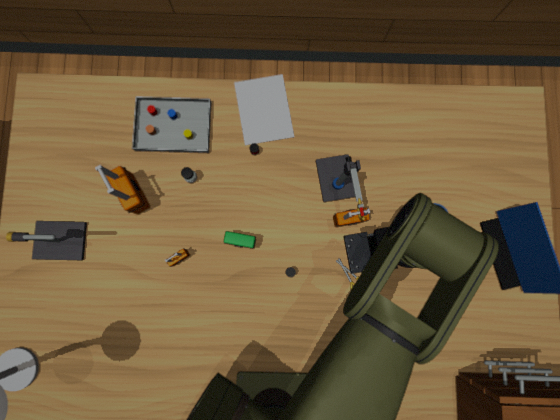

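The box hangs in the hook with the red gate shut over the bar: wrist (277,98), scene crop (305,200). The bystanders are where they were. I'll let it settle and check for sway.

>>> jog_arm([
  {"translation": [0,0,0],"rot": [0,0,0],"grip": 84},
  {"translation": [0,0,0],"rot": [0,0,0],"grip": 84},
  {"translation": [0,0,0],"rot": [0,0,0],"grip": 84},
  {"translation": [0,0,0],"rot": [0,0,0],"grip": 84},
  {"translation": [0,0,0],"rot": [0,0,0],"grip": 84},
])

```text
clock: 19.3
ee_pos: [0.4395, -0.209, 0.3147]
tcp_rot: [[-0.981, -0.0, 0.196], [-0.196, 0.0, -0.981], [0.0, -1.0, -0.0]]
wrist_force: [0.8, -0.4, 0.3]
gripper_width: 0.885
```

```bash
cat > sw.py <<'E'
from h import *
def sw(n):
    c=dict(np.load(f'pics/{n}.npz'));P=pts(c)
    l=np.dstack([(P[...,:2]-O)@ux,(P[...,:2]-O)@uy,P[...,2]])[c['depth']>0]
    m=(abs(l[:,0])<.05)&(abs(l[:,1])<.06)&(l[:,2]>.125)&(l[:,2]<.145); q=l[m]
    r=cv2.minAreaRect((q[:,:2]*1000).astype(np.float32)); A=np.c_[q[:,:2],np.ones(len(q))]; f=np.linalg.lstsq(A,q[:,2],rcond=None)[0]
    print(n,len(q),np.round(r[0],2),np.round(r[1],1),'z',q[:,2].mean().round(4),'tilt deg',np.degrees(f[:2]).round(2))
E
python3 -c "
from sw import *
for i in range(4): snap('wrist',f'w9{i}')
for n in ('w8','w90','w91','w92','w93'): sw(n)"
```

```text
w8 1945 [ 3.57 -0.27] [84.4 32.9] z 0.1324 tilt deg [ 0.39 -0.53]
w90 1965 [ 3.27 -0.2 ] [33.6 84.2] z 0.1324 tilt deg [ 0.57 -0.52]
w91 1966 [ 3.26 -0.22] [33.6 84. ] z 0.1324 tilt deg [ 0.37 -0.57]
w92 1963 [ 3.29 -0.21] [33.6 84.2] z 0.1324 tilt deg [ 0.28 -0.53]
w93 1959 [ 3.29 -0.18] [33.6 84.3] z 0.1323 tilt deg [ 0.39 -0.54]
```

>>> jog_arm([
  {"translation": [0,0,0],"rot": [0,0,0],"grip": 84},
  {"translation": [0,0,0],"rot": [0,0,0],"grip": 84},
  {"translation": [0,0,0],"rot": [0,0,0],"grip": 84},
  {"translation": [0,0,0],"rot": [0,0,0],"grip": 84},
  {"translation": [0,0,0],"rot": [0,0,0],"grip": 84},
])

```text
clock: 20.0
ee_pos: [0.4394, -0.2091, 0.3149]
tcp_rot: [[-0.981, 0.0, 0.195], [-0.195, -0.0, -0.981], [-0.0, -1.0, 0.0]]
wrist_force: [0.1, 0.4, 0.4]
gripper_width: 0.887
```

>>> jog_arm([
  {"translation": [0,0,0],"rot": [0,0,0],"grip": 84},
  {"translation": [0,0,0],"rot": [0,0,0],"grip": 84},
  {"translation": [0,0,0],"rot": [0,0,0],"grip": 84},
  {"translation": [0,0,0],"rot": [0,0,0],"grip": 84},
  {"translation": [0,0,0],"rot": [0,0,0],"grip": 84},
])

```text
clock: 20.5
ee_pos: [0.4394, -0.2091, 0.3149]
tcp_rot: [[-0.981, -0.0, 0.195], [-0.195, 0.0, -0.981], [0.0, -1.0, -0.0]]
wrist_force: [-0.0, -0.6, 0.2]
gripper_width: 0.884
```

```bash
python3 -c "
from sw import *
for i in range(4): snap('wrist',f'wa{i}'); sw(f'wa{i}')
snap('scene','sa');d=np.abs(cv2.imread('pics/sa.png').astype(int)-cv2.imread('pics/s8.png')).max(2)
print((d[110:210,200:300]>40).sum()); L()"
```

```text
wa0 1952 [ 3.27 -0.23] [33.5 84.2] z 0.1324 tilt deg [ 0.31 -0.44]
wa1 1956 [ 3.26 -0.21] [33.6 84.2] z 0.1324 tilt deg [ 0.36 -0.48]
wa2 1959 [ 3.25 -0.21] [33.6 84.3] z 0.1323 tilt deg [ 0.34 -0.51]
wa3 1959 [ 3.28 -0.15] [33.6 84.1] z 0.1324 tilt deg [ 0.48 -0.51]
19
local TCP -85.37 -0.4 z 0.3149 barz 0.3476 F [-0.35 -0.15 -0.67] t 20.75
```

Still and upright, so I'm handing in.

```bash
python3 -c "
from bench import ctrl
print(ctrl.finish_job())"
```

```text
the job is handed in; nothing more can be done
None
```

The orange fly box (the middle-sized one) is hanging from the brass hook with the gate shut over its bail. I handed the job in at about 20.8 s; the hand-in reports no verdict.

- **Pressing:** I pinched the bail legs just below the bar and brought the bail over the nose from the -x side. I found the gate by touch, with the hook about 8.5 mm above nominal. I then pressed in small steps 5 to 7 mm behind the nose. The highest reading at the end of a step was about 8 N; force was only sampled there, so a brief higher peak would not show.
- **Seating:** The bar slipped past and the force fell back to the box's weight. I lowered the bar into the bend until the hook carried it, opened the fingers and backed away.
- **Final checks:** In the pictures the gate is shut over the bar. The box is still to within 0.1 mm, with about 0.5° of tilt, which is within camera error. The fingers are clear, with wrist force about 0. The other things on the bench look unmoved by eye in the top view; the arm partly hides the mug and scissors there, but both look undisturbed in the wrist view. No check failed or disagreed.

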